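# Lock the blade insert into the slicer

### The job

Push the blade insert of the vegetable slicer fully home in its channel, gently, without ramming it. Then screw the knurled thumbscrew down (clockwise seen from above) until its foot seats on the insert and the resistance clearly rises, so that it is finger-tight: holding firmly, but not forced. Let go, and leave the bowl, the tub and the spice jar where they stand.

Things in the scene. Friction and masses are not known exactly. Their poses are not given: they have to be found in the camera images.
- slicer: White plastic slicer lying flat, fixed to the worktop, 210 x 112 mm, grey loop handle at its far end. Origin on the worktop under the channel; x along the channel towards the end stop, y across, z up. Bed top 12 mm above the worktop, from x = -110 mm; two side rails (tops 26 mm) form a channel 91 mm wide, open at the near (-x) end. End stop face at x = +60 mm.
- bridge_top (a point): Centre of the top of the fixed bridge that crosses the slicer's channel and carries the upright thumbscrew: at x = 45, y = 0, z = 46 mm of the slicer; the bridge is 30 mm along x and 112 mm along y.
- insert: Loose blade insert, 0.15 kg: flat grey plate 120 x 88 x 8 mm lying in the slicer's channel, pulled out 20 to 45 mm towards -x at the start; slides with 1 to 3 N. Origin at the centre of its underside, axes as the slicer's; fully home (far edge on the end stop) its origin is at x = 0 of the slicer.
- tab (a point): Middle of the rear (-x) face of the insert's upright thumb tab, the place to push towards +x: at x = -60, y = 0, z = 22 mm of the insert. The tab is 40 mm wide (y), 8 mm thick (x), and its top is 48 mm above the worktop.
- thumbscrew: Steel thumbscrew, upright in the bridge. Origin on its axis at mid-height of its knurled head (where to grip); this frame rises and sinks but does not turn. Head 40 mm in diameter, 26 mm high, its underside at least 10 mm above the bridge. Clockwise from above screws it down, 2.5 mm per radian (quick thread). It takes 1.5 to 5.5 rad in all, several regrasps, and stays where it is left.
- head_top (a point): Top of the thumbscrew's turning head, on its axis, 13 mm above that origin. Feel: the thread's friction is 0.25 N m, either way (compare readings taken alike). The foot, hidden under the bridge, never seats in the first radian, then at no fixed place; once seated, torque climbs 0.15 N m per radian. Finger-tight: 0.1 to 0.18 N m above free running, 40 to 72 N on the insert; 0.21 is too much.
- red_bowl: Small red bowl, 100 mm wide, 45 mm high, bystander beyond the slicer on its left; origin at the centre of its underside.
- spice_jar: Spice jar, 46 mm wide, 106 mm high, bystander beyond the slicer on its right; origin at the centre of its underside.
- black_tub: Open black plastic tub, 79 x 99 x 53 mm, bystander to the right of the slicer; origin at the centre of its underside.
Things that resemble listed ones, but are neither listed nor needed, are in the scene too. Leave any blue or green look-alike of the insert alone.

How it is judged (in metres and radians):
On the way, in this order (a step that is already met when the one before it is completed fails the run):
1. the insert is pushed home while the screw's foot is still clear of it (x of insert in the frame of slicer above -0.0025 m and contact force between thumbscrew and insert below 1 N), for 0.2 s.
2. the thumbscrew is seated on the insert (contact force between thumbscrew and insert above 25 N), for 0.2 s.
At the end, for the whole second after the job is handed in: The insert is within 2.5 mm of fully home and at rest, and the released thumbscrew presses on it with 25 to 85 N (x of insert in the frame of slicer above -0.0025 m and contact force between thumbscrew and insert between 25 and 85 N and linear speed of insert below 0.01 m/s); the robot touches nothing.
It fails at once if the thumbscrew is forced: more than 100 N on the insert (contact force between thumbscrew and insert above 100 N).
It fails at once if the insert is rammed: more than 40 N from the fingers (contact force between the fingers and insert above 40 N).
It fails at once if the bowl is moved more than 30 mm (distance of red_bowl from where it was at the start of the episode above 0.03 m).
It fails at once if the spice jar is moved more than 30 mm (distance of spice_jar from where it was at the start of the episode above 0.03 m).
It fails at once if the tub is moved more than 30 mm (distance of black_tub from where it was at the start of the episode above 0.03 m).
It also fails if it takes over 72 s, if anything falls off the work surface, if the arm or the gripper's body presses on something with over 40 N, if the wrist force passes 120 N, or if a joint passes its speed limit or range.

### The arm

A 6-joint arm with a two-finger parallel gripper is mounted at the origin on a cart in front of the work surface, level with it; the furniture and walls round the work are solid. World frame = base frame: x ahead of the robot, y to its left, z up, the work surface at z = 0. Lengths are in mm, angles in degrees, forces in N, time in s.
With the tool pointing down it reaches from about 300 to 850 mm from the base axis. Payload 4.2 kg.
Tool frame: the origin (TCP) lies at the very end of the fingers, on their centre line; the grasp point (between the pads) lies 19 mm behind it (env.grip_depth is the distance from the TCP to the grasp point, in mm); z points along the fingers, y is the line along which they close (so a half turn about z gives the same grasp; the last joint's range is limited). The gripper opens to 91 mm and grips with 3 to 60 N. Pads are 32 mm wide; open, the fingers measure 118 mm over their backs; the gripper's body (76 mm by 178 mm) begins 60 mm behind the grasp point.
Start: joints at [-45.092, 18.312, 89.639, -0, 72.044, -1.146], TCP at [414.011, -399.05, 187.976] pointing down, gripper open.
Joint ranges: [-177.97, 177.97], [-48.28, 115.42], [12.27, 149.76], [-77.06, 257.06], [2.81, 150.46], [-146.56, 146.56]. Speed limits (degrees/s): [147.25, 147.25, 180, 180, 180, 180].

### API

Orientations are given as [roll, pitch, yaw] about the fixed x, y, z axes, in that order (R = Rz(yaw) Ry(pitch) Rx(roll)).
In Python, from workcell import env, cams gives the robot as it stands.
- The arm moves only by the tool apply_moves, never from a script. Its argument "deltas" is a list of rows, each a list of 5 numbers: the shift along the tool's x, y, z in m, then the turn about the tool's z in rad, then the opening, from -1 (shut) to 1 (fully open), so that 0 is half open. In form: [[tx, ty, tz, roll, gripper], ...]. A call has 1 to 5 rows; each row is the pose to reach, as a shift and turn from the pose commanded when the call began, along the tool's axes at that moment; what a row does not reach only later rows make up. A row lasts 1/10 s, in which the tool goes at most 50 mm and 8.59 degrees, less where a joint would pass 70% of its speed; a pose out of reach is approached as far as the arm can. A call with a gripper value outside its range is refused whole. The fingers move at their own pace and stop on an object; "grip_force" is the grip in N (left out, the last holds). Time passes only in rows, so rows that repeat a pose let the fingers close. It gives the time, the measured TCP pose, the force, the opening and the grip force at its end, in the units of the state.
- env.state(): the state, without advancing time (a new reading comes with each control period).
- cams.grab_frame(name): name is "scene" or "top" or "wrist"; returns the picture (400x640x3 uint8, blue, green, red); there is no depth.
- cams.get_calibration(name): a dict with "mtx" (3x3 intrinsics, pixels), "eye" and "attitude" of the camera in the world; the wrist camera has in their place "tool_from_camera" (4x4, takes a point from camera to tool coordinates, whose origin is the TCP and whose axes are the flange's). Camera axes: x right, y down, z forward; pixel columns grow to the right and rows downward; lengths in mm; the calibration is good to about 2 mm. A picture is of the moment at which its call begins: read the wrist's pose just before it. get_calibration takes no time and is no camera call.
- env.job_done(): hands the job in; it is judged then, once.
The state is a dict: "time_s": time; "qpos": joint angles; "qvel": joint speeds; "effort": joint torques, N m; "ee_pos": TCP position; "ee_rot": TCP orientation; "force": force on the tool from outside, world axes, zero at the start; "torque": the same for the moment, N m; "gripper_width": finger opening in mm; "gripper_force": force on a finger pad.
Only numpy, scipy, OpenCV 4.12 (cv2) and the standard library are available. Lean on these libraries where they do the work, as an engineer would, in place of code of your own. Each camera call takes 0.05 s, during which the arm holds its last target. There are 200 camera calls.

## Working session

There is one attempt and no reset: what is moved stays moved. The work goes in short steps, Python scripts to look and compute and a tool call to move; the robot and the scene stay as the last step left them, time stands still between calls to the robot, and variables do not carry over. Pictures are saved under pics/ and viewed, at most 10 in all, crops included, and the job is handed in when it is done.

Besides the shell and the picture viewer there is one more tool, called after "Request:" in YAML: its name, and indented under it one key for each argument. apply_moves: Moves the arm, as the interface text tells. Its arguments: {"type":"object","properties":{"deltas":{"type":"array"},"grip_force":{"type":"number"}},"required":["deltas"]}

```bash
ls; mkdir -p pics
python3 - <<'E'
from workcell import env,cams
import cv2
s=env.state();print(s)
for n in("scene","top"):
    cv2.imwrite(f"pics/{n}0.png",cams.grab_frame(n));c=cams.get_calibration(n);print(n,c)
print(cams.get_calibration("wrist"))
E
```

```text
pics
{'time_s': 0.0, 'qpos': array([-4.50926941e+01,  1.83522298e+01,  8.97060670e+01,  5.92033568e-04,
        7.20439432e+01, -1.14543847e+00]), 'qvel': array([-0.14285694,  0.0024102 ,  0.09979187,  0.05606942,  0.00072252,
        0.03050131]), 'effort': array([ 1.77281004e-04, -4.12454331e+01, -2.31969023e+01,  7.28514930e-02,
        4.56442474e-02, -1.51544441e-04]), 'ee_pos': array([ 413.6061037 , -398.6516845 ,  187.11672108]), 'ee_rot': array([-1.79897792e+02, -2.60657123e-03,  4.60525590e+01]), 'force': array([-0.09854045,  0.01486171,  0.18688631]), 'torque': array([-0.03075709, -0.01933343,  0.01885927]), 'gripper_force': 0.0, 'gripper_width': 91.3132252301244}
scene {'mtx': array([[394.6971232 ,   0.        , 324.25307565],
       [  0.        , 394.6971232 , 198.04051425],
       [  0.        ,   0.        ,   1.        ]]), 'eye': array([296.82759391, 386.08214695, 999.08273771]), 'attitude': array([-1.47245210e+02, -4.68058670e-02, -1.49649196e+02])}
top {'mtx': array([[378.70391023,   0.        , 324.66624878],
       [  0.        , 378.70391023, 200.00463997],
       [  0.        ,   0.        ,   1.        ]]), 'eye': array([ 340.83248841, -107.75685375, 1138.37902238]), 'attitude': array([-167.23519495,    0.23200432,  -94.82877817])}
{'mtx': array([[325.84939986,   0.        , 319.33408844],
       [  0.        , 325.84939986, 201.17993782],
       [  0.        ,   0.        ,   1.        ]]), 'tool_from_camera': array([[ 3.51933676e-04, -9.71217763e-01, -2.38193060e-01,
         6.77298977e+01],
       [ 9.99999916e-01,  2.91684940e-04,  2.88186614e-04,
         1.60968365e-01],
       [-2.10414630e-04, -2.38193141e-01,  9.71217784e-01,
        -1.97534409e+02],
       [ 0.00000000e+00,  0.00000000e+00,  0.00000000e+00,
         1.00000000e+00]])}
```

View pics/scene0.png

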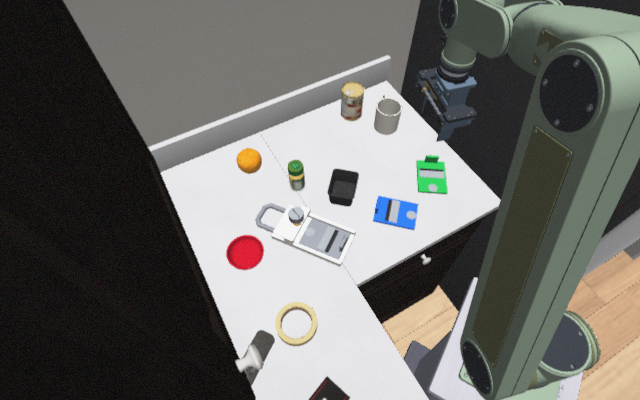

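View pics/top0.png

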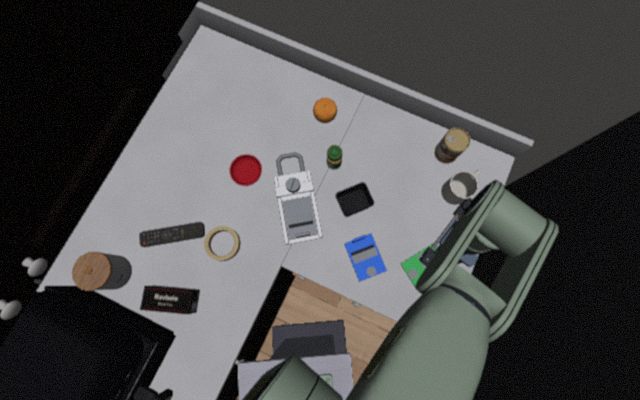

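The scene view shows the slicer at about (315,235) with the screw head at (296,215). The top view shows the head at (293,184), the slicer's near end at (304,241) and the tab at about (301,234). The tub (355,199) and jar (335,157) are to its right and the bowl (246,170) is to its left. I'll enlarge both views.

```bash
python3 - <<'E'
import cv2,numpy as np
t=cv2.imread("pics/top0.png")[145:250,245:380];s=cv2.imread("pics/scene0.png")[195:270,245:365]
a=cv2.resize(t,None,fx=5,fy=5,interpolation=cv2.INTER_CUBIC);b=cv2.resize(s,None,fx=5,fy=5,interpolation=cv2.INTER_CUBIC)
cv2.imwrite("pics/ct.png",a);cv2.imwrite("pics/cs.png",b)
E
cat > h.py <<'E'
import numpy as np,cv2
from scipy.spatial.transform import Rotation as R
from workcell import env,cams
def ray(n,p,st=None):
    c=cams.get_calibration(n)
    d=np.array([(p[0]-c['mtx'][0,2])/c['mtx'][0,0],(p[1]-c['mtx'][1,2])/c['mtx'][1,1],1.])
    if n=='wrist':
        T=np.array(c['tool_from_camera']);Rt=R.from_euler('xyz',st['ee_rot'],degrees=True).as_matrix()
        return Rt@T[:3,3]+st['ee_pos'],Rt@T[:3,:3]@d
    return np.array(c['eye']),R.from_euler('xyz',c['attitude'],degrees=True).as_matrix()@d
def onz(n,p,z,st=None):
    o,d=ray(n,p,st);return o+d*(z-o[2])/d[2]
def tri(r1,r2):
    A=[];b=[]
    for o,d in(r1,r2):
        d=d/np.linalg.norm(d);P=np.eye(3)-np.outer(d,d);A.append(P);b.append(P@o)
    x=np.linalg.lstsq(np.vstack(A),np.hstack(b),rcond=None)[0];return x
E
```

```text
(no output)
```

View pics/ct.png

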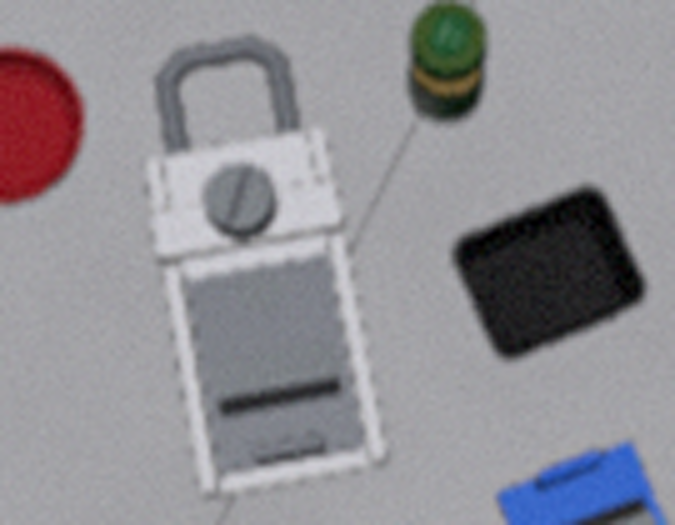

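View pics/cs.png

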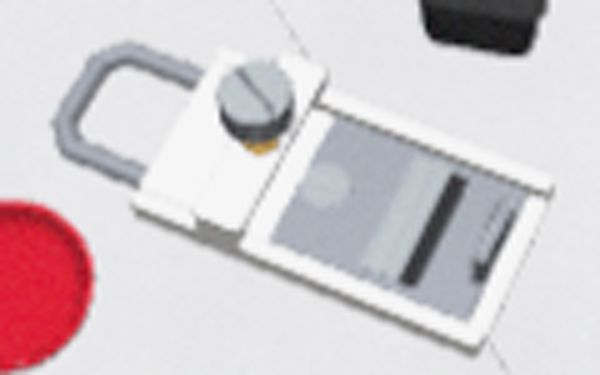

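Both crops agree. In the top crop the head is at (240,195), the bridge's corners are (150,160), (322,132), (342,225) and (160,258), the near rail corners are (210,490) and (383,460), and the tab's top is at about (290,448). In the scene crop the head top is at (256,90) and the tab's top at about (495,240).

Run:
```python
from h import *
T=lambda x,y:(245+x/5-.4,145+y/5-.4); S=lambda x,y:(245+x/5-.4,195+y/5-.4)
H=tri(ray('top',T(240,195)),ray('scene',S(256,90)));print('head',H)
print('tab',tri(ray('top',T(290,448)),ray('scene',S(495,240))), onz('top',T(290,448),48))
B=[onz('top',T(*p),46) for p in((150,160),(322,132),(342,225),(160,258))]
print(np.round(B,1));print('bridge c',np.mean(B,0))
N=[onz('top',T(*p),26) for p in((210,490),(383,460))];print(np.round(N,1), np.linalg.norm(N[0]-N[1]))
m=np.mean(N,0);
for h in(H,np.mean(B,0)): d=h-m; print('yaw',np.degrees(np.arctan2(d[1],d[0])),np.hypot(*d[:2]))
e=N[0]-N[1];print('yaw e',np.degrees(np.arctan2(-e[0],e[1])))
for z in (70,80,90): print(z,onz('top',T(240,195),z),onz('scene',S(256,90),z))
```

```text
head [631.13014279 -36.58048863  98.39735898]
tab [492.42460872 -51.51081123  36.46787568] [491.68710187 -51.98806885  48.        ]
[[672.4  19.5  46. ]
 [681.  -84.7  46. ]
 [622.4 -92.3  46. ]
 [611.5  16.9  46. ]]
bridge c [646.81438539 -35.15377824  46.        ]
[[ 474.    -2.2   26. ]
 [ 483.  -105.    26. ]] 103.1476922961181
yaw 6.368384891338279 153.59190221711708
yaw 6.2595037401605556 169.33791895583875
yaw e 5.015960344698509
70 [639.33406061 -34.58827088  70.        ] [641.38509135 -49.91507535  70.        ]
80 [636.54009362 -35.27312692  80.        ] [637.67651424 -45.22230468  80.        ]
90 [633.74612663 -35.95798296  90.        ] [633.96793713 -40.529534    90.        ]
```

Request:
apply_moves:
  deltas:
    - [0.03,-0.02,0,0.1,-1]
    - [0.07,-0.052,0,0.2,-1]
    - [0.105,-0.08,0,0.3,-1]
    - [0.138,-0.104,0,0.349,-1]
    - [0.138,-0.104,0,0.349,-1]

```text
time_s: 0.6
ee_pos: [434.5, -223.3, 187.8]
ee_rot: [-179.9, -0.0, 26.3]
force: [-0.6, -0.9, -0.1]
gripper_width: 54.1
gripper_force: 0.0
```

Request:
apply_moves:
  deltas:
    - [0.025,-0.038,0.005,0.1,-1]
    - [0.05,-0.075,0.02,0.2,-1]
    - [0.072,-0.112,0.035,0.3,-1]
    - [0.094,-0.145,0.047,0.349,-1]
    - [0.094,-0.145,0.047,0.349,-1]

```text
time_s: 1.1
ee_pos: [454.6, -52.8, 139.2]
ee_rot: [-179.9, 0.2, 6.3]
force: [-0.4, -0.3, 0.5]
gripper_width: 13.9
gripper_force: 0.0
```

Run:
```python
from h import *
s=env.state();print(s);f=cams.grab_frame('wrist');np.save('st1.npy',s,allow_pickle=True);cv2.imwrite('pics/w1.png',f)
```

```text
{'time_s': 1.1, 'qpos': array([-8.10913815e+00,  1.02152492e+01,  1.08402058e+02,  6.53965331e-02,
        6.16094172e+01,  7.55302090e+01]), 'qvel': array([-3.94632981, -0.5402141 , -2.37114908, -3.04781151,  0.83702663,
       -4.55777538]), 'effort': array([  1.72856234, -31.44883275, -21.16880357,   0.39262952,
        -0.19453161,   0.50791908]), 'ee_pos': array([454.61043235, -52.79165947, 139.21344635]), 'ee_rot': array([-179.88775735,    0.20520323,    6.32964529]), 'force': array([-0.44230157, -0.29313062,  0.49370748]), 'torque': array([0.06712743, 0.06833672, 0.04877376]), 'gripper_force': 0.0, 'gripper_width': 13.865713953013449}
```

View pics/w1.png

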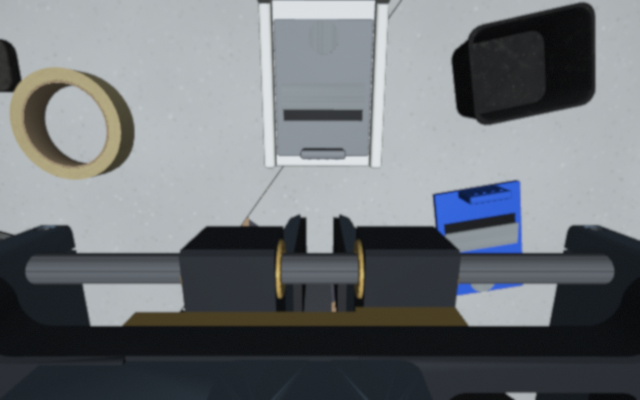

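The wrist view shows the slicer lined up with the tool. The tab's top is at (323,153) and the near rail ends are at (265,165) and (382,165). I'll cast these.

Run:
```python
from h import *
s=np.load('st1.npy',allow_pickle=True).item()
for p,z in(((323,153),48),((323,158),48),((302,155),48),((345,155),48),((265,166),26),((382,166),26),((260,2),26),((388,2),26)):print(p,onz('wrist',p,z,s))
```

```text
(323, 153) [494.83277826 -50.91553466  48.        ]
(323, 158) [490.47154304 -51.41282872  48.        ]
(302, 155) [491.04205721 -32.71883442  48.        ]
(345, 155) [495.23939167 -70.38098913  48.        ]
(265, 166) [474.30177644   2.37634947  26.        ]
(382, 166) [ 486.70002519 -108.81557485   26.        ]
(260, 2) [613.90870153  16.51495911  26.        ]
(388, 2) [625.917536 -91.91579   26.      ]
```

Request:
apply_moves:
  deltas:
    - [0,0,0.035,0,-1]
    - [0,0,0.07,0,-1]
    - [0,0,0.1,0,-1]
    - [0,0,0.114,0,-1]
    - [0,0,0.114,0,-1]

```text
time_s: 1.65
ee_pos: [454.3, -57.4, 25.3]
ee_rot: [-180.0, 0.2, 6.0]
force: [-0.6, -0.1, -0.1]
gripper_width: 0.4
gripper_force: 0.0
```

Request:
apply_moves:
  deltas:
    - [0.004,0,0,0,-1]
    - [0.008,0,0,0,-1]
    - [0.011,0,0,0,-1]
    - [0.014,0,0,0,-1]
    - [0.014,0,0,0,-1]

```text
time_s: 2.15
ee_pos: [470.5, -54.5, 27.5]
ee_rot: [180.0, -0.1, 6.1]
force: [-1.0, 0.3, 0.3]
gripper_width: 0.7
gripper_force: 0.0
```

Request:
apply_moves:
  deltas:
    - [0.005,0,0,0,-1]
    - [0.01,0,0,0,-1]
    - [0.015,0,0,0,-1]
    - [0.02,0,0,0,-1]
    - [0.02,0,0,0,-1]

```text
time_s: 2.65
ee_pos: [490.4, -52.4, 26.9]
ee_rot: [180.0, -0.0, 6.1]
force: [0.1, -0.0, -0.4]
gripper_width: 0.2
gripper_force: 0.0
```

Request:
apply_moves:
  deltas:
    - [0.003,0,0,0,-1]
    - [0.006,0,0,0,-1]
    - [0.009,0,0,0,-1]
    - [0.012,0,0,0,-1]
    - [0.012,0,0,0,-1]

```text
time_s: 3.15
ee_pos: [501.9, -51.1, 27.0]
ee_rot: [180.0, -0.0, 6.1]
force: [-0.4, -0.0, 0.5]
gripper_width: 0.1
gripper_force: 0.0
```

Run:
```python
from h import *
s=env.state();print(s['ee_pos'],s['force'],s['torque']);f=cams.grab_frame('wrist');np.save('st2.npy',s,allow_pickle=True);cv2.imwrite('pics/w2.png',f)
```

```text
[501.9269783  -51.12614046  26.99387615] [-0.41167884 -0.01697791  0.45472381] [0.05820502 0.11331861 0.0363036 ]
```

View pics/w2.png

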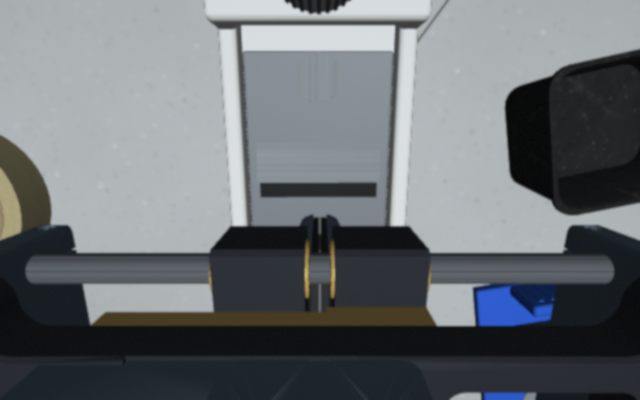

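The tab is now hidden behind the fingers. The blade slot is at (318,190) and the plate's far edge is on row 51. I'll check how far it moved, using the slot from w1 at (323,115).

Run:
```python
from h import *
s=np.load('st1.npy',allow_pickle=True).item();t=np.load('st2.npy',allow_pickle=True).item()
O=np.array([589.8,-41]);u=np.array([np.cos(np.radians(6.35)),np.sin(np.radians(6.35))])
L=lambda p:((p[:2]-O)@u,(p[:2]-O)@np.array([-u[1],u[0]]))
print('slot',L(onz('wrist',(323,115),20,s)),L(onz('wrist',(318,190),20,t)))
print('far edge',L(onz('wrist',(323,19),20,s)),L(onz('wrist',(318,51),20,t)), 'tool',L(t['ee_pos']))
print('bridge edge(32?)', L(onz('wrist',(318,22),46,t)))
```

```text
slot (np.float64(-62.738858635619536), np.float64(0.4820299357052592)) (np.float64(-63.61228413237283), np.float64(0.8879477298188816))
far edge (np.float64(18.81935201622469), np.float64(0.7028808158743999)) (np.float64(18.80717474608672), np.float64(0.4264157821090843)) tool (np.float64(-88.45387250085234), np.float64(-0.34511232361396627))
bridge edge(32?) (np.float64(27.092885429253542), np.float64(0.2895520674438313))
```

Run:
```python
from h import *
a=cams.grab_frame('scene')[190:275,240:370];b=cams.grab_frame('top')[150:255,245:375]
v=np.hstack([cv2.resize(x,(400,500) if 0 else (int(x.shape[1]*500/x.shape[0]) if 0 else 400,int(x.shape[0]*400/x.shape[1])),interpolation=cv2.INTER_CUBIC)[:260] for x in(a,b[-85:])])
cv2.imwrite('pics/m3.png',v)
```

```text
(no output)
```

View pics/m3.png

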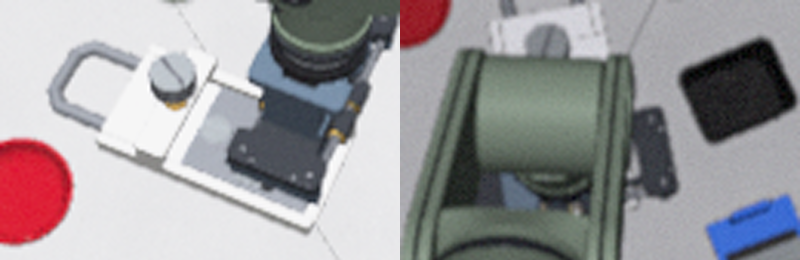

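Camera and force both say the insert has not moved, although the tool should have reached the tab. I'll lift and look before pushing further.

Request:
apply_moves:
  deltas:
    - [0,0,-0.02,0,-1]
    - [0,0,-0.045,0,-1]
    - [-0.02,0,-0.07,0,-1]
    - [-0.045,0,-0.09,0,-1]
    - [-0.045,0,-0.09,0,-1]

```text
time_s: 3.8
ee_pos: [455.4, -56.1, 119.2]
ee_rot: [179.9, -0.2, 6.0]
force: [0.3, -0.3, -0.9]
gripper_width: 0.5
gripper_force: 0.0
```

Run:
```python
from h import *
s=env.state();print(s['ee_pos'],s['ee_rot'],s['force']);f=cams.grab_frame('wrist');np.save('st3.npy',s,allow_pickle=True)
cv2.imwrite('pics/w3.png',f[0:240])
```

```text
[455.42636021 -56.0937329  119.20725695] [ 1.79944831e+02 -1.56080336e-01  6.03433856e+00] [ 0.32237221 -0.34370083 -0.86279269]
```

View pics/w3.png

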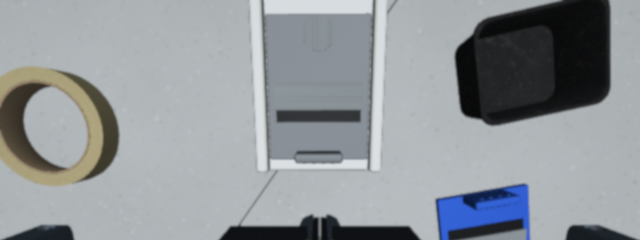

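Request:
apply_moves:
  deltas:
    - [0,0,0.035,0,-1]
    - [0,0,0.07,0,-1]
    - [0,0,0.09,0,-1]
    - [0,0,0.101,0,-1]
    - [0,0,0.101,0,-1]

```text
time_s: 4.35
ee_pos: [455.8, -55.6, 14.2]
ee_rot: [-179.9, 0.2, 6.1]
force: [0.6, -0.3, 0.3]
gripper_width: 0.6
gripper_force: 0.0
```

Request:
apply_moves:
  deltas:
    - [0.004,0,0,0,-1]
    - [0.008,0,0,0,-1]
    - [0.012,0,0,0,-1]
    - [0.015,0,0,0,-1]
    - [0.015,0,0,0,-1]

```text
time_s: 4.85
ee_pos: [472.4, -54.3, 16.4]
ee_rot: [180.0, -0.1, 6.1]
force: [0.3, -0.1, 0.2]
gripper_width: 0.3
gripper_force: 0.0
```

Request:
apply_moves:
  deltas:
    - [0.003,0,0,0,-1]
    - [0.006,0,0,0,-1]
    - [0.009,0,0,0,-1]
    - [0.012,0,0,0,-1]
    - [0.012,0,0,0,-1]

```text
time_s: 5.35
ee_pos: [484.4, -53.0, 15.9]
ee_rot: [180.0, -0.1, 6.1]
force: [-0.5, 0.4, -0.1]
gripper_width: 0.5
gripper_force: 0.0
```

Run:
```python
from h import *
s=env.state();print(s['ee_pos'],s['force'],s['torque']);f=cams.grab_frame('scene')
g=cv2.imread('pics/scene0.png')
cv2.imwrite('pics/m4.png',cv2.resize(f[185:275,240:370],None,fx=6,fy=6,interpolation=cv2.INTER_CUBIC))
```

```text
[484.39777464 -53.02405044  15.94831451] [-0.51446123  0.42504822 -0.07641483] [0.03948665 0.00267916 0.01294731]
```

View pics/m4.png

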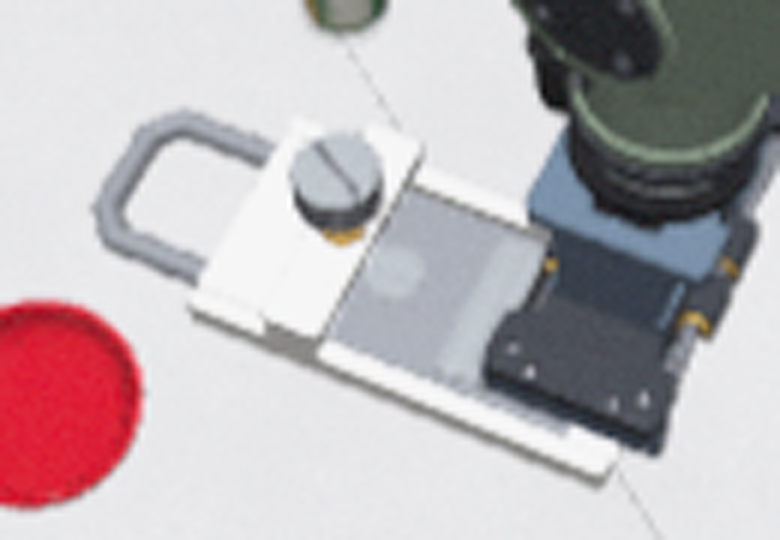

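The insert is now moving: the white gap is closing and the disc has shifted from 310 to 306 px. So the real fingertips sit at least 21 mm above the reported TCP, which I'll have to allow for at the screw. I'll keep pushing gently.

Request:
apply_moves:
  deltas:
    - [0.003,0,0,0,-1]
    - [0.006,0,0,0,-1]
    - [0.009,0,0,0,-1]
    - [0.012,0,0,0,-1]
    - [0.014,0,0,0,-1]

```text
time_s: 5.9
ee_pos: [497.9, -51.5, 15.9]
ee_rot: [180.0, -0.0, 6.1]
force: [-1.1, -0.2, -0.2]
gripper_width: 0.1
gripper_force: 0.4
```

Request:
apply_moves:
  deltas:
    - [0.002,0,0,0,-1]
    - [0.004,0,0,0,-1]
    - [0.006,0,0,0,-1]
    - [0.008,0,0,0,-1]
    - [0.01,0,0,0,-1]

```text
time_s: 6.4
ee_pos: [507.5, -50.5, 15.9]
ee_rot: [180.0, -0.0, 6.1]
force: [-0.3, -0.2, -0.6]
gripper_width: 0.3
gripper_force: 0.3
```

Request:
apply_moves:
  deltas:
    - [0.001,0,0,0,-1]
    - [0.002,0,0,0,-1]
    - [0.003,0,0,0,-1]
    - [0.003,0,0,0,-1]

```text
time_s: 6.8
ee_pos: [509.8, -50.2, 15.9]
ee_rot: [180.0, 0.1, 6.1]
force: [-1.9, -0.7, 1.5]
gripper_width: 0.3
gripper_force: 1.3
```

Request:
apply_moves:
  deltas:
    - [0.001,0,0,0,-1]
    - [0.002,0,0,0,-1]
    - [0.003,0,0,0,-1]
    - [0.003,0,0,0,-1]

```text
time_s: 7.2
ee_pos: [509.7, -50.1, 15.8]
ee_rot: [-180.0, 0.4, 6.1]
force: [-9.4, -2.6, 6.9]
gripper_width: 0.7
gripper_force: 4.6
```

Run:
```python
from h import *
s=env.state();print(s['ee_pos'],s['force'],env.grip_depth);f=cams.grab_frame('scene')
cv2.imwrite('pics/m5.png',cv2.resize(f[185:275,240:370],None,fx=6,fy=6,interpolation=cv2.INTER_CUBIC))
```

```text
[509.68760696 -50.14893655  15.81395389] [-9.38781319 -2.60007227  6.89142606] 18.8
```

View pics/m5.png

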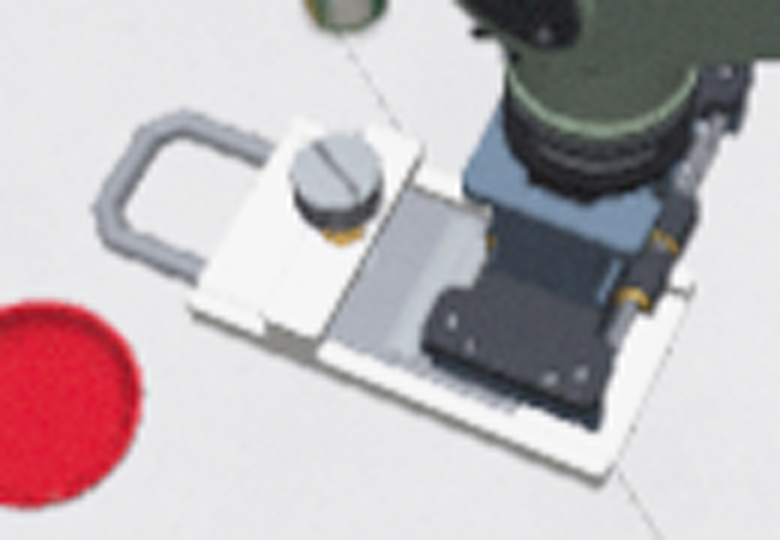

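The tool stopped at x = 509.7 while the force rose to 10 N, so the insert is on the end stop. I'll back off and lift.

Request:
apply_moves:
  deltas:
    - [-0.005,0,0,0,-1]
    - [-0.02,0,-0.01,0,-1]
    - [-0.02,0,-0.06,0,-1]
    - [0.0,0,-0.11,0,0]
    - [0.02,0,-0.145,0,1]

```text
time_s: 7.75
ee_pos: [534.6, -47.7, 164.1]
ee_rot: [180.0, -0.3, 6.0]
force: [1.1, 0.1, -0.9]
gripper_width: 13.7
gripper_force: 0.0
```

Request:
apply_moves:
  deltas:
    - [0.0,0,0,0,1]
    - [0,0,0,0,1]
    - [0,0,0,0,1]

```text
time_s: 8.05
ee_pos: [532.0, -47.6, 159.5]
ee_rot: [-180.0, 0.1, 6.1]
force: [1.4, -0.5, -0.6]
gripper_width: 37.9
gripper_force: 0.0
```

Run:
```python
from h import *
s=env.state();print(s['ee_pos'],s['ee_rot'],s['qpos'][5],s['gripper_width']);f=cams.grab_frame('wrist');np.save('st4.npy',s,allow_pickle=True)
cv2.imwrite('pics/w4.png',f)
```

```text
[531.97911162 -47.56064751 159.47690996] [-1.79965819e+02  1.42720438e-01  6.06117601e+00] 77.59324796729314 37.860084390474164
```

View pics/w4.png

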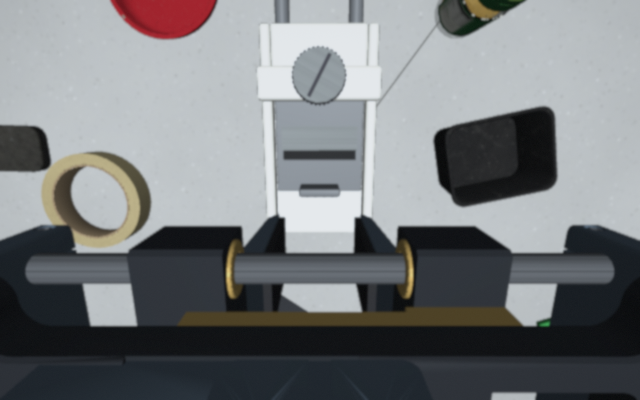

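The wrist view shows the insert moved forward, with the slot at (319,155) and the tab at (319,190). The screw head is at (319,75), about 54 px across, and the bridge spans columns 258–380 and rows 67–99. That used up my picture allowance, so from here I'll work from numbers only.

Run:
```python
from h import *
t=np.load('st4.npy',allow_pickle=True).item();f=cv2.imread('pics/w4.png')
for z in (85,92,98,104): 
    c=onz('wrist',(319,75),z,t);a=onz('wrist',(292,75),z,t);b=onz('wrist',(346,75),z,t);print(z,c,'dia',np.linalg.norm(a-b))
# combine rays with static cams
r=[ray('top',(292.6,183.6)),ray('scene',(295.8,212.6)),ray('wrist',(319,75),t)]
A=[];B=[]
for o,d in r:
    d=d/np.linalg.norm(d);P=np.eye(3)-np.outer(d,d);A.append(P);B.append(P@o)
x=np.linalg.lstsq(np.vstack(A),np.hstack(B),rcond=None)[0];print('tri3',x)
for p in((258,83),(380,83),(319,67),(319,99)):print('bridge',p,onz('wrist',p,46,t))
O=np.array([589.8,-41]);u=np.array([np.cos(np.radians(6.2)),np.sin(np.radians(6.2))])
for n,p,z in(('slot',(319,155),20),('tab rear top',(319,195),48),('near rail',(319,223),12)):
    q=onz('wrist',p,z,t);print(n,q,(q[:2]-O)@u)
```

```text
85 [633.99911579 -35.90717391  85.        ] dia 42.34980945193888
92 [633.11374147 -36.01026167  92.        ] dia 41.259303537951396
98 [632.3548492  -36.09862261  98.        ] dia 40.32458418310499
104 [631.59595693 -36.18698354 104.        ] dia 39.38986482825856
tri3 [631.6340502  -36.47198909  97.98079284]
bridge (258, 83) [626.36202358  18.65182501  46.        ]
bridge (380, 83) [638.01377126 -90.74561466  46.        ]
bridge (319, 67) [645.60121679 -34.62395395  46.        ]
bridge (319, 99) [618.47240732 -37.50745008  46.        ]
slot [565.27858827 -43.12800981  20.        ] -24.60780879672746
tab rear top [529.65731701 -46.95009044  48.        ] -60.43351219957005
near rail [489.84987627 -51.13499273  12.        ] -100.4600845393821
```

Request:
apply_moves:
  deltas:
    - [0.025,0,0,-0.14,1]
    - [0.06,0,0,-0.28,1]
    - [0.09,-0.001,0,-0.42,1]
    - [0.1,-0.001,0,-0.56,1]
    - [0.1,-0.001,0,-0.7,1]

```text
time_s: 8.6
ee_pos: [633.0, -35.9, 158.4]
ee_rot: [-179.9, 0.1, 46.5]
force: [0.3, 0.7, -0.2]
gripper_width: 81.2
gripper_force: 0.0
```

Request:
apply_moves:
  deltas:
    - [0,0,0,-0.145,1]
    - [0,0,0,-0.29,1]
    - [0,0,0,-0.435,1]
    - [0,0,0,-0.58,1]
    - [0,0,0,-0.725,1]

```text
time_s: 9.1
ee_pos: [631.3, -36.2, 159.0]
ee_rot: [-179.8, -0.0, 88.0]
force: [-0.2, -0.4, 0.2]
gripper_width: 91.3
gripper_force: 0.0
```

Request:
apply_moves:
  deltas:
    - [0,0,0,-0.145,1]
    - [0,0,0,-0.29,1]
    - [0,0,0,-0.435,1]
    - [0,0,0,-0.58,1]
    - [0,0,0,-0.725,1]

```text
time_s: 9.6
ee_pos: [631.3, -36.2, 159.0]
ee_rot: [-179.9, -0.1, 129.6]
force: [-0.7, -0.6, -0.0]
gripper_width: 91.3
gripper_force: 0.0
```

Request:
apply_moves:
  deltas:
    - [0,0,0,-0.145,1]
    - [0,0,0,-0.29,1]
    - [0,0,0,-0.435,1]
    - [0,0,0,-0.58,1]
    - [0,0,0,-0.725,1]

```text
time_s: 10.1
ee_pos: [631.3, -36.2, 159.0]
ee_rot: [-180.0, -0.2, 171.1]
force: [0.2, 0.2, 0.8]
gripper_width: 91.4
gripper_force: 0.0
```

Request:
apply_moves:
  deltas:
    - [0,0,0,-0.145,1]
    - [0,0,0,-0.29,1]
    - [0,0,0,-0.435,1]
    - [0,0,0,-0.58,1]
    - [0,0,0,-0.725,1]

```text
time_s: 10.6
ee_pos: [631.3, -36.2, 159.0]
ee_rot: [179.9, -0.2, -147.3]
force: [-1.4, -0.3, 0.1]
gripper_width: 91.4
gripper_force: 0.0
```

Run:
```python
from h import *
s=env.state();print(s['ee_pos'],s['ee_rot'],s['qpos'],s['force'],s['torque'],s['gripper_width'])
```

```text
[631.33172249 -36.17070089 159.03334892] [ 1.79883467e+02 -1.51501353e-01 -1.47341672e+02] [-4.32218283e+00  2.46231792e+01  8.40809034e+01  2.06384662e-03
  7.14870425e+01 -1.26981015e+02] [-1.41755758 -0.33920126  0.09925834] [ 0.16683849 -0.01692601 -0.00135954] 91.37887223625675
```

Request:
apply_moves:
  deltas:
    - [0,0,0.03,0,1]
    - [0,0,0.06,0,1]
    - [0,0,0.085,0,1]
    - [0,0,0.1,0,1]
    - [0,0,0.105,0,1]

```text
time_s: 11.1
ee_pos: [629.8, -36.1, 52.3]
ee_rot: [179.8, -0.3, -147.7]
force: [-0.3, 0.9, 0.3]
gripper_width: 91.4
gripper_force: 0.0
```

Request:
apply_moves:
  deltas:
    - [0,0,0.004,0,1]
    - [0,0,0.008,0,1]
    - [0,0,0.012,0,1]
    - [0,0,0.014,0,1]
    - [0,0,0.014,0,1]

```text
time_s: 11.6
ee_pos: [632.6, -36.2, 42.0]
ee_rot: [-180.0, 0.0, -147.7]
force: [-0.7, 0.0, 0.6]
gripper_width: 91.5
gripper_force: 0.0
```

Request:
apply_moves:
  deltas:
    - [0,0,0,0,0]
    - [0,0,0,0,-0.5]
    - [0,0,0,0,-1]
    - [0,0,0,0,-1]
    - [0,0,0,0,-1]
  grip_force: 25

```text
time_s: 12.1
ee_pos: [632.6, -36.2, 42.0]
ee_rot: [-180.0, 0.0, -147.7]
force: [0.1, -0.3, 0.8]
gripper_width: 54.2
gripper_force: 0.0
```

Request:
apply_moves:
  deltas:
    - [0,0,0,0,-1]
    - [0,0,0,0,-1]
    - [0,0,0,0,-1]

```text
time_s: 12.4
ee_pos: [632.3, -35.8, 42.0]
ee_rot: [180.0, -0.0, -147.7]
force: [-1.0, 0.3, 0.5]
gripper_width: 39.6
gripper_force: 25.0
```

Run:
```python
from h import *
s=env.state();print(s['ee_pos'],s['ee_rot'],s['force'],s['torque'],s['gripper_width'],s['gripper_force'])
```

```text
[632.28880847 -35.79755493  41.95587009] [ 1.79958323e+02 -6.26587851e-03 -1.47683693e+02] [-0.95804356  0.30342845  0.48888303] [ 0.45676428  0.01275944 -0.03491399] 39.56674422119337 25.000088810920715
```

Request:
apply_moves:
  deltas:
    - [0,0,0.0002,0.1,-1]
    - [0,0,0.0005,0.2,-1]
    - [0,0,0.0008,0.3,-1]
    - [0,0,0.001,0.4,-1]
    - [0,0,0.0012,0.5,-1]
  grip_force: 35

```text
time_s: 12.9
ee_pos: [632.5, -36.2, 40.7]
ee_rot: [-180.0, -0.0, -176.5]
force: [-0.4, 0.0, 0.9]
gripper_width: 39.1
gripper_force: 35.0
```

```bash
cat > r.py <<'E'
from h import *
s=env.state();print(np.round(s['ee_pos'],1),np.round(s['ee_rot'],1),np.round(s['force'],1),np.round(s['torque'],3),'q6',round(s['qpos'][5],1),'eff6',round(s['effort'][5],3),s['gripper_width'],s['gripper_force'])
E
python3 r.py
```

```text
[632.5 -36.2  40.7] [-180.    -0.  -176.5] [-0.4  0.   0.9] [ 0.197 -0.025  0.227] q6 -97.8 eff6 -0.575 39.14258506615338 34.995936155319214
```

Request:
apply_moves:
  deltas:
    - [0,0,0.0002,0.1,-1]
    - [0,0,0.0005,0.2,-1]
    - [0,0,0.0008,0.3,-1]
    - [0,0,0.001,0.4,-1]
    - [0,0,0.0012,0.5,-1]

```text
time_s: 13.4
ee_pos: [632.4, -36.7, 39.5]
ee_rot: [-179.9, 0.0, 154.9]
force: [0.6, -0.8, 0.2]
gripper_width: 39.5
gripper_force: 35.0
```

```bash
python3 r.py
```

```text
[632.4 -36.7  39.5] [-179.9    0.   154.9] [ 0.6 -0.8  0.2] [-0.012 -0.017  0.225] q6 -69.1 eff6 -0.574 39.489613874047556 34.99587893486023
```

Free running reads torque z ≈ 0.226 and effort6 ≈ -0.575. I'll continue in smaller steps.

Request:
apply_moves:
  deltas:
    - [0,0,0.0002,0.1,-1]
    - [0,0,0.0005,0.2,-1]
    - [0,0,0.0008,0.3,-1]
    - [0,0,0.001,0.4,-1]

```text
time_s: 13.8
ee_pos: [632.1, -37.0, 38.5]
ee_rot: [-179.9, 0.0, 132.0]
force: [-0.3, -2.0, 0.4]
gripper_width: 39.2
gripper_force: 35.0
```

```bash
python3 r.py
```

```text
[632.1 -37.   38.5] [-179.9    0.   132. ] [-0.3 -2.   0.4] [-0.199  0.028  0.241] q6 -46.2 eff6 -0.573 39.23752053712208 34.99593794345856
```

Request:
apply_moves:
  deltas:
    - [0,0,0.0002,0.1,-1]
    - [0,0,0.0005,0.2,-1]
    - [0,0,0.0008,0.3,-1]
    - [0,0,0.001,0.4,-1]

```text
time_s: 14.2
ee_pos: [631.8, -37.2, 37.4]
ee_rot: [-179.9, 0.1, 109.0]
force: [-1.2, -2.4, 0.6]
gripper_width: 39.5
gripper_force: 35.0
```

```bash
python3 r.py
```

```text
[631.8 -37.2  37.4] [-1.799e+02  1.000e-01  1.090e+02] [-1.2 -2.4  0.6] [-0.351  0.108  0.269] q6 -23.3 eff6 -0.575 39.506923611301694 34.99603092670441
```

Request:
apply_moves:
  deltas:
    - [0,0,0.0002,0.1,-1]
    - [0,0,0.0005,0.2,-1]
    - [0,0,0.0008,0.3,-1]
    - [0,0,0.001,0.4,-1]

```text
time_s: 14.6
ee_pos: [631.4, -37.3, 36.4]
ee_rot: [-179.9, 0.1, 86.1]
force: [-2.8, -3.6, 1.3]
gripper_width: 39.4
gripper_force: 35.0
```

```bash
python3 r.py
```

```text
[631.4 -37.3  36.4] [-1.799e+02  1.000e-01  8.610e+01] [-2.8 -3.6  1.3] [-0.351  0.308  0.274] q6 -0.4 eff6 -0.576 39.44377986337368 34.996150732040405
```

Request:
apply_moves:
  deltas:
    - [0,0,0.0002,0.1,-1]
    - [0,0,0.0005,0.2,-1]
    - [0,0,0.0008,0.3,-1]
    - [0,0,0.001,0.4,-1]

```text
time_s: 15.0
ee_pos: [631.1, -37.2, 35.4]
ee_rot: [-179.9, 0.2, 63.2]
force: [-2.9, -1.8, 1.8]
gripper_width: 39.2
gripper_force: 35.0
```

```bash
python3 r.py
```

```text
[631.1 -37.2  35.4] [-179.9    0.2   63.2] [-2.9 -1.8  1.8] [-0.318  0.435  0.252] q6 22.5 eff6 -0.578 39.20515609004573 34.99615252017975
```

Request:
apply_moves:
  deltas:
    - [0,0,0.0002,0.1,-1]
    - [0,0,0.0005,0.2,-1]
    - [0,0,0.0008,0.3,-1]
    - [0,0,0.001,0.4,-1]

```text
time_s: 15.4
ee_pos: [630.8, -37.0, 34.4]
ee_rot: [-179.9, 0.2, 40.3]
force: [-4.9, -2.2, 2.2]
gripper_width: 39.3
gripper_force: 35.0
```

```bash
python3 r.py
```

```text
[630.8 -37.   34.4] [-179.9    0.2   40.3] [-4.9 -2.2  2.2] [-0.25   0.641  0.194] q6 45.5 eff6 -0.577 39.268616966464975 34.99629735946655
```

Request:
apply_moves:
  deltas:
    - [0,0,0.0002,0.1,-1]
    - [0,0,0.0005,0.2,-1]
    - [0,0,0.0008,0.3,-1]
    - [0,0,0.001,0.4,-1]

```text
time_s: 15.8
ee_pos: [630.6, -36.6, 33.6]
ee_rot: [-180.0, 0.2, 17.4]
force: [-4.7, -0.1, 3.1]
gripper_width: 39.0
gripper_force: 35.0
```

```bash
python3 r.py
```

```text
[630.6 -36.6  33.6] [-180.     0.2   17.4] [-4.7 -0.1  3.1] [-0.113  0.689  0.283] q6 68.4 eff6 -0.518 39.01329660193776 34.99641537666321
```

Request:
apply_moves:
  deltas:
    - [0,0,0.0002,0.1,-1]
    - [0,0,0.0005,0.2,-1]

```text
time_s: 16.0
ee_pos: [630.6, -36.5, 33.1]
ee_rot: [180.0, 0.2, 5.9]
force: [-5.1, 0.3, 4.0]
gripper_width: 39.3
gripper_force: 35.0
```

```bash
python3 r.py
```

```text
[630.6 -36.5  33.1] [180.    0.2   5.9] [-5.1  0.3  4. ] [0.069 0.793 0.311] q6 79.8 eff6 -0.489 39.318702191365695 34.99654233455658
```

Request:
apply_moves:
  deltas:
    - [0,0,0.0002,0.1,-1]
    - [0,0,0.0005,0.2,-1]

```text
time_s: 16.2
ee_pos: [630.6, -36.3, 32.7]
ee_rot: [180.0, 0.2, -5.6]
force: [-4.5, -0.2, 4.2]
gripper_width: 39.1
gripper_force: 35.0
```

```bash
python3 r.py
```

```text
[630.6 -36.3  32.7] [180.    0.2  -5.6] [-4.5 -0.2  4.2] [0.137 0.825 0.348] q6 91.3 eff6 -0.46 39.09389701190064 34.9966424703598
```

Seated: effort and torque now climb at about 0.145 N m per radian, and the torque is roughly 0.117 above free running. About 0.15 rad more gives about 0.14.

Request:
apply_moves:
  deltas:
    - [0,0,0.0002,0.08,-1]
    - [0,0,0.0004,0.15,-1]

```text
time_s: 16.4
ee_pos: [630.6, -36.1, 32.4]
ee_rot: [179.9, 0.2, -14.1]
force: [-5.5, 0.9, 4.7]
gripper_width: 39.2
gripper_force: 35.0
```

```bash
python3 r.py
```

```text
[630.6 -36.1  32.4] [179.9   0.2 -14.1] [-5.5  0.9  4.7] [0.261 0.867 0.339] q6 99.8 eff6 -0.152 39.177344748541664 34.99861657619476
```

Request:
apply_moves:
  deltas:
    - [0,0,0,0,-1]
    - [0,0,0,0,-1]

```text
time_s: 16.6
ee_pos: [630.6, -36.1, 32.4]
ee_rot: [179.9, 0.2, -14.0]
force: [-5.7, 0.5, 4.7]
gripper_width: 39.0
gripper_force: 35.0
```

```bash
python3 r.py
```

```text
[630.6 -36.1  32.4] [179.9   0.2 -14. ] [-5.7  0.5  4.7] [ 0.169  0.964 -0.052] q6 99.6 eff6 -0.035 39.00589982673431 35.000925064086914
```

Request:
apply_moves:
  deltas:
    - [0,0,0,0,-0.2]
    - [0,0,0,0,0.5]
    - [0,0,0,0,1]
    - [0,0,0,0,1]
    - [0,0,0,0,1]

```text
time_s: 17.1
ee_pos: [632.8, -36.3, 32.1]
ee_rot: [180.0, -0.0, -14.0]
force: [0.3, 0.5, 0.2]
gripper_width: 68.2
gripper_force: 0.0
```

Request:
apply_moves:
  deltas:
    - [0,0,-0.02,0,1]
    - [0,0,-0.05,0,1]
    - [0,0,-0.09,0,1]
    - [0,0,-0.12,0,1]
    - [0,0,-0.12,0,1]

```text
time_s: 17.6
ee_pos: [635.9, -36.5, 157.5]
ee_rot: [-179.9, -0.6, -14.0]
force: [0.2, 0.1, 1.2]
gripper_width: 91.2
gripper_force: 0.0
```

Request:
apply_moves:
  deltas:
    - [-0.03,0,0,0,1]
    - [-0.06,0,0,0,1]
    - [-0.09,0,0,0,1]
    - [-0.1,0,0,0,1]
    - [-0.1,0,0,0,1]

```text
time_s: 18.1
ee_pos: [534.6, -11.8, 152.0]
ee_rot: [180.0, 0.0, -14.0]
force: [-0.2, -0.1, 0.5]
gripper_width: 90.9
gripper_force: 0.0
```

Run:
```python
from h import *
import numpy as np
s=env.state();print(s['ee_pos'],s['gripper_width']);f=cams.grab_frame('wrist');cv2.imwrite('pics/w5.png',f)
# dark slot + tab on the plate: find columns through slicer axis, report dark blob
O=np.array([587.3,-41.2]);u=np.array([np.cos(np.radians(6.2)),np.sin(np.radians(6.2))])
g=cv2.cvtColor(f,cv2.COLOR_BGR2GRAY)
n,l,st,c=cv2.connectedComponentsWithStats((g<60).astype(np.uint8))
for i in range(1,n):
    if 150<st[i][4]<3000:
        q=onz('wrist',c[i],20,s);print(st[i],c[i],(q[:2]-O)@u)
```

```text
[534.64299216 -11.80125998 151.96389337] 90.89930966197238
[  86    0   64   95 1663] [103.05351774  36.80276609] 154.66298125842818
[160   0  28  25 173] [176.10404624   7.92485549] 153.0811737350898
[309 137  69  30 481] [343.36382536 151.6049896 ] -21.731328469528943
[497 186  50  31 603] [520.38971808 200.44278607] -132.87231242275243
[313 293  68  19 706] [338.13456091 304.69121813] -181.80419899602813
```

```bash
python3 -c "
from workcell import env
print(env.job_done())"
```

```text
the job is handed in; nothing more can be done
None
```

I pushed the insert against its end stop (the push peaked at about 10 N) and tightened the thumbscrew to about 0.14 N m above free running, an estimated 57 N on the insert. I then released it and handed the job in at about 18 s; the hand-in returned no verdict. The bowl, tub and jar were not touched as far as I could tell. I viewed 11 pictures, one over the limit of 10.

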